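# Find the loaded plaster mould by weight and present it over a cleaned slab

### The arm

A 6-joint arm with a two-finger parallel gripper is mounted at the origin on the work surface. World frame = base frame: x ahead of the robot, y to its left, z up, the work surface at z = 0. Lengths are in m, angles in rad, forces in N, time in s.
With the tool pointing down it reaches from about 0.35 to 0.775 m from the base axis. Payload 5.5 kg.
Tool frame: the origin (TCP) lies at the very end of the fingers, on their centre line; the grasp point (between the pads) lies 19 mm behind it; z points along the fingers, y is the line along which they close (so a half turn about z gives the same grasp; the last joint's range is limited). The gripper opens to 85 mm and grips with 20 to 120 N. Pads are 22 mm wide; open, the fingers measure 114 mm over their backs; the gripper's body (76 mm by 85 mm) begins 54 mm behind the grasp point. The pads swing forward as they close: fully open they stand 13 mm farther back than shut.
Start: joints at [1.142, 0.313, 0.046, 1.304, 0, 1.431], TCP at [0.164, 0.551, 0.231] pointing down, gripper open.
Joint ranges: [-2.76, 2.76], [-0.86, 1.69], [-1.03, 1.26], [-2.2, 2.34], [-1.47, 1.5], [-3.14, 3.14]. Speed limits (rad/s): [2.57, 2.57, 3.14, 3.14, 3.14, 3.14].

### API

Orientations are given as a unit quaternion [w, x, y, z].
In Python, from workcell import get_state, read_camera, calibration, hand_in gives the robot as it stands.
- The arm moves only by the tool drive_tool, never from a script. Its argument "deltas" is a list that holds one entry, the list of rows, each a list of 7 numbers: the closure in counts, from 0 (fully open) to 255 (shut), then the shift along the tool's x, y, z in m, then the turn, a rotation vector about the tool's x, y, z in degrees. A call has 1 to 12 rows; each row is the pose to reach, as a shift and turn from the pose commanded when the call began, along the tool's axes at that moment; what a row does not reach only later rows make up. A row lasts 1/8 s, in which the tool goes at most 62.5 mm and 10.7 degrees, less where a joint would pass 70% of its speed; a pose out of reach is approached as far as the arm can. A call with a gripper value outside its range is refused whole. The fingers move at their own pace and stop on an object; "newtons" is the grip in N (left out, the last holds). Time passes only in rows, so rows that repeat a pose let the fingers close. It gives the time, the measured TCP pose, the force, the opening and the grip force at its end, in the units of the state.
- get_state(): the state, without advancing time (a new reading comes with each control period).
- read_camera(name): name is "scene" or "top"; returns (picture, depth): 384x512x3 uint8, red, green, blue; 384x512 float32, m along the optical axis (not along the pixel's ray), 0 where there is no reading.
- calibration(name): a dict with "mtx" (3x3 intrinsics, pixels), "k1" (the pictures are not rectified: a ray, as slopes to the right and down, at radius r is drawn at 1 + k1 r^2 times it, then the intrinsics apply), "world_from_camera" (4x4, takes a point from camera to world coordinates). Camera axes: x right, y up, looking along -z (the intrinsics and any distortion apply to the point x, -y, -z); pixel columns grow to the right and rows downward; lengths in m; the calibration is good to about 2 mm. A picture is of the moment at which its call begins. calibration takes no time and is no camera call.
- hand_in(): hands the job in; it is judged then, once.
The state is a dict: "clock": time; "joint_pos": joint angles; "qvel": joint speeds; "tau": joint torques, N m; "tcp_pos": TCP position; "orientation": TCP orientation; "wrist_force": force on the tool from outside, world axes, zero at the start; "ft_torque": the same for the moment, N m; "finger_gap": finger opening in m; "grip_force": force on a finger pad.
Only numpy, scipy, OpenCV 4.12 (cv2) and the standard library are available. Lean on these libraries where they do the work, as an engineer would, in place of code of your own. Each camera call takes 0.05 s, during which the arm holds its last target. There are 200 camera calls.

### The job

Pick up the scraper block and use it, not the fingers, to push the three plaster chips off the demoulding slab onto the bench, then put the scraper down on the bench. Then lift the two closed moulds clear of the bench in turn to feel which is heavier, because it still has a casting inside; stand the lighter one back upright on the bench, and finish holding the heavier one in the gripper, upright and still over the middle of the slab, roughly 5 to 15 cm above it: the program ends while holding it, not putting it down. Leave the bowl, bottle and screwdriver alone.

Things in the scene. Friction and masses are not known exactly. Their poses are not given: they have to be found in the camera images.
- slab_top (a point): Middle of the top face of the demoulding slab, a fixed grey stone-like rectangular slab 160 mm (its x) by 190 mm (its y), top face 24 mm above the bench; z up. Its place and yaw vary.
- scraper: Loose scraper block: a straight bar 120 mm long (its x), 24 mm thick (its y), 55 mm tall (z), black rubber along the bottom 14 mm and light wood above, standing on its long narrow underside on the bench to the right of the slab. About 0.12 kg. Origin: centre of its underside. Grip it across the 24 mm.
- chip_1: Loose white plaster chip five-sided, about 26 mm across and 9 mm thick, 12 g, lying on the slab. Chips start with their centres within 40 mm of the slab's middle line along its x and within 55 mm along its y. Origin: centre of its underside.
- chip_2: Loose white plaster chip six-sided, about 24 mm across and 9 mm thick, 12 g, lying on the slab. Chips start with their centres within 40 mm of the slab's middle line along its x and within 55 mm along its y. Origin: centre of its underside.
- chip_3: Loose white plaster chip five-sided, about 24 mm across and 9 mm thick, 12 g, lying on the slab. Chips start with their centres within 40 mm of the slab's middle line along its x and within 55 mm along its y. Origin: centre of its underside.
- mould_a: Nearer of two closed white plaster moulds left of the slab: block 84 mm (its x) by 52 (its y) by 70 tall, two thin steel bands round it 27 mm either side of the middle, 20 mm wooden plug 5 mm high on top. Origin: centre of underside, z up. Grip across the 52 mm, between the bands. 0.25 to 0.5 kg; either mould may be the heavier, by about 0.2 kg, which cannot be seen; contents may shift 1 mm.
- mould_b: The other mould, farther from the robot, left of the slab: same shape, size and origin as the first one; mass unknown in the same way.
- bowl: Bystander: white porcelain bowl 110 mm across, 50 mm high, to the right. Origin: centre of its underside.
- bottle: Bystander: white plastic bottle 52 mm across, 120 mm high, blue cap, to the left. Origin: centre of its underside.
- screwdriver: Bystander: yellow-handled screwdriver 180 mm long lying on the far side of the bench. Origin: centre of its underside, its x along it.
Not all that is in view belongs to the job. What is shaped like the mould_b but yellow is not meant.

How it is judged:
On the way, in this order (a step that is already met when the one before it is completed fails the run):
1. the scraper is lifted off the bench in the fingers (contact force between the fingers and scraper above 1 N and height (world z) of scraper above 0.01 m), for 0.2 s.
2. all three chips are off the slab while the scraper is in the fingers (contact force between the fingers and scraper above 1 N and height (world z) of each of chip_1, chip_2, chip_3 below 0.018 m), for 0.1 s.
3. the lighter mould is lifted clear of the bench in the fingers while the heavier one stands upright on the bench (((contact force between the fingers and mould_a above 1 N and height (world z) of mould_a above 0.015 m and contact force between mould_b and table above 3.65 N and angle between mould_b's own z axis and vertical below 0.1 rad and height (world z) of mould_b below 0.006 m and linear speed of mould_b below 0.02 m/s) or (contact force between the fingers and mould_b above 1 N and height (world z) of mould_b above 0.015 m and contact force between mould_a and table above 3.65 N and angle between mould_a's own z axis and vertical below 0.1 rad and height (world z) of mould_a below 0.006 m and linear speed of mould_a below 0.02 m/s))), for 0.2 s.
4. the heavier mould is held upright and still over the middle of the slab, the lighter one standing on the bench (((contact force between the fingers and mould_a above 1 N and z of mould_a in the frame of slab_top between 0.03 and 0.2 m and horizontal distance between mould_a and slab_top below 0.04 m and angle between mould_a's own z axis and vertical below 0.17 rad and linear speed of each of mould_a, mould_b below 0.02 m/s and contact force between mould_b and table between 1.5 and 3.65 N and angle between mould_b's own z axis and vertical below 0.1 rad and height (world z) of mould_b below 0.006 m) or (contact force between the fingers and mould_b above 1 N and z of mould_b in the frame of slab_top between 0.03 and 0.2 m and horizontal distance between mould_b and slab_top below 0.04 m and angle between mould_b's own z axis and vertical below 0.17 rad and linear speed of each of mould_b, mould_a below 0.02 m/s and contact force between mould_a and table between 1.5 and 3.65 N and angle between mould_a's own z axis and vertical below 0.1 rad and height (world z) of mould_a below 0.006 m))), for 0.2 s.
At the end, for the whole second after the job is handed in: Heavier mould in the fingers, still, upright within 0.17 rad, underside 30-200 mm above the slab, within 40 mm of its middle; lighter mould upright at rest on the bench; all chips off the slab (z below 18 mm); scraper let go, resting on the bench (((contact force between the fingers and mould_a above 1 N and z of mould_a in the frame of slab_top between 0.03 and 0.2 m and horizontal distance between mould_a and slab_top below 0.04 m and angle between mould_a's own z axis and vertical below 0.17 rad and linear speed of each of mould_a, mould_b below 0.02 m/s and contact force between mould_b and table between 1.5 and 3.65 N and angle between mould_b's own z axis and vertical below 0.1 rad and height (world z) of mould_b below 0.006 m) or (contact force between the fingers and mould_b above 1 N and z of mould_b in the frame of slab_top between 0.03 and 0.2 m and horizontal distance between mould_b and slab_top below 0.04 m and angle between mould_b's own z axis and vertical below 0.17 rad and linear speed of each of mould_b, mould_a below 0.02 m/s and contact force between mould_a and table between 1.5 and 3.65 N and angle between mould_a's own z axis and vertical below 0.1 rad and height (world z) of mould_a below 0.006 m)) and height (world z) of each of chip_1, chip_2, chip_3 below 0.018 m and height (world z) of scraper below 0.02 m and linear speed of scraper below 0.02 m/s and contact force between the fingers and scraper below 0.1 N); the arm keeps its last pose, push and grip.
It fails at once if the robot touches a chip itself instead of with the scraper (contact force between any of the fingers, the arm and chip_1 above 0.5 N or contact force between any of the fingers, the arm and chip_2 above 0.5 N or contact force between any of the fingers, the arm and chip_3 above 0.5 N).
It fails at once if a mould is tipped over (angle between any of mould_a, mould_b's own z axis and vertical above 0.6 rad).
It fails at once if the bowl, bottle or screwdriver is moved by more than 30 mm (distance of any of bowl, bottle, screwdriver from where it was at the start of the episode above 0.03 m).
It also fails if it takes over 72 s, if anything falls off the work surface, if the arm or the gripper's body presses on something with over 40 N, if the wrist force passes 120 N, or if a joint passes its speed limit or range.

## Working session

There is one attempt and no reset: what is moved stays moved. The work goes in short steps, Python scripts to look and compute and a tool call to move; the robot and the scene stay as the last step left them, time stands still between calls to the robot, and variables do not carry over. Pictures are saved under pics/ and viewed, at most 10 in all, crops included, and the job is handed in when it is done.

Besides the shell and the picture viewer there is one more tool, called after "Emit:" as a command line: name --argument value ..., lists and objects as JSON in quotes. drive_tool: Moves the arm, as the interface text tells. Its arguments: {"type":"object","properties":{"deltas":{"type":"array","items":{"type":"array","items":{"type":"array","items":{"type":"number"}}}},"newtons":{"type":"number"}},"required":["deltas"]}

```bash
mkdir -p pics; cat > h.py <<'E'
import numpy as np, cv2
from workcell import *
def cloud(name,depth):
    c=calibration(name);K=np.array(c["mtx"]);T=np.array(c["world_from_camera"])
    v,u=np.mgrid[:384,:512]
    p=cv2.undistortPoints(np.stack([u.ravel(),v.ravel()],1).astype(np.float64)[:,None],K,np.array([c["k1"],0,0,0,0.]))
    # k1 model same as OpenCV radial
    p=p.reshape(384,512,2)
    P=np.stack([p[...,0]*depth,-p[...,1]*depth,-depth],-1)
    return P@T[:3,:3].T+T[:3,3]
def look(name):
    im,d=read_camera(name);return im,cloud(name,d),d
E
python3 - <<'E'
from h import *
print(get_state())
for n in("scene","top"):
    im,P,d=look(n);cv2.imwrite(f"pics/{n}0.png",im[...,::-1]);np.save(n+"0.npy",P);np.save(n+"0im.npy",im)
    print(calibration(n))
E
```

```text
{'clock': 0.0, 'joint_pos': array([1.14236533e+00, 3.13969758e-01, 4.49744742e-02, 1.30362368e+00,
       1.24982324e-05, 1.43119017e+00]), 'qvel': array([ 0.00089479, -0.00061042,  0.00068565, -0.00066483, -0.00112707,
       -0.00111068]), 'tau': array([-1.17830841e-04, -4.80626822e+01,  2.98532796e+01,  1.92879728e-02,
       -2.48428273e-05,  3.14708515e-06]), 'tcp_pos': array([0.1635645 , 0.55070002, 0.23042448]), 'orientation': array([-2.61363740e-04,  1.43910935e-01,  9.89590224e-01, -8.73055422e-04]), 'wrist_force': array([-0.94261905, -0.43092548,  0.26986551]), 'ft_torque': array([-0.01092985, -0.01271946, -0.00712104]), 'grip_force': 0.0, 'finger_gap': 0.08522562945698652}
{'mtx': array([[478.05424162,   0.        , 266.19923929],
       [  0.        , 478.05424162, 190.11377069],
       [  0.        ,   0.        ,   1.        ]]), 'k1': -0.0038878863924408616, 'world_from_camera': array([[ 0.33068219, -0.56090003,  0.75897328,  1.7419752 ],
       [ 0.94345998,  0.17681237, -0.28039373, -0.36091419],
       [ 0.02307699,  0.80878213,  0.58765544,  0.90449675],
       [ 0.        ,  0.        ,  0.        ,  1.        ]])}
{'mtx': array([[422.80275817,   0.        , 252.38316569],
       [  0.        , 422.80275817, 189.62186997],
       [  0.        ,   0.        ,   1.        ]]), 'k1': 0.018621305672651002, 'world_from_camera': array([[ 0.02944005,  0.99629286, -0.08083202,  0.50644837],
       [-0.99938738,  0.02780731, -0.02125125,  0.04436289],
       [-0.01892475,  0.08140814,  0.99650116,  1.066506  ],
       [ 0.        ,  0.        ,  0.        ,  1.        ]])}
```

View pics/scene0.png

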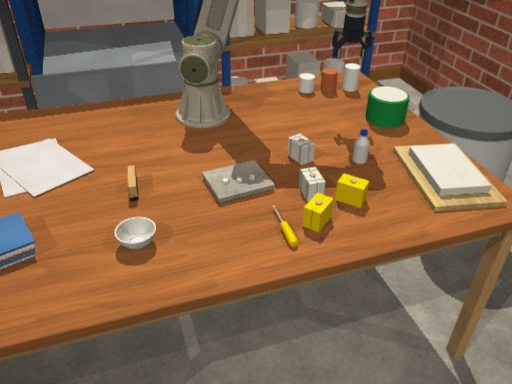

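View pics/top0.png

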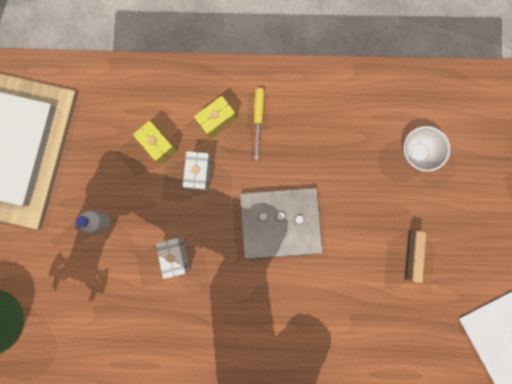

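Scene: the slab is at top-view (281,222) with three chips at (263,216), (281,215) and (299,219). The scraper is at (417,257), the bowl at (426,149), the bottle at (92,222) and the screwdriver at (258,123).
Candidates for the moulds: white (196,170), white (172,258), yellow (153,141) and yellow (215,115). I choose the white ones: nearer (172,258) = mould_a, farther (196,170) = mould_b. For the scraper, the only bar is (417,257).

```bash
python3 - <<'E'
from h import *
P=np.load("top0.npy");im=np.load("top0im.npy")
cv2.imwrite("pics/crop.png",cv2.resize(im[130:300,140:440,::-1],None,fx=2.6,fy=2.6,interpolation=cv2.INTER_CUBIC))
def rect(name,box,zlo,zhi):
    u0,v0,u1,v1=box;q=P[v0:v1,u0:u1].reshape(-1,3);m=(q[:,2]>zlo)&(q[:,2]<zhi)
    q=q[m];r=cv2.minAreaRect((q[:,:2]*1000).astype(np.float32))
    print(name,len(q),"c",np.round(r[0],1),"size",np.round(r[1],1),"ang",round(r[2],1),"z",np.round(np.median(q[:,2])*1e3,1),"max",np.round(q[:,2].max()*1e3,1))
print("table z",np.median(P[300:340,340:400,2]),np.median(P[100:140,300:380,2]))
rect("slab",(235,180,330,265),.018,.040)
rect("scraper",(398,220,435,292),.045,.07)
rect("a",(150,230,195,285),.06,.085)
rect("b",(175,145,216,195),.06,.085)
rect("bowl",(395,120,460,180),.02,.07)
rect("bottle",(65,205,115,240),.03,.14)
rect("sd",(245,80,270,165),.008,.06)
rect("y1",(190,90,240,140),.06,.085)
for u,v in((263,216),(281,215),(299,219)):
    g=im[v-9:v+10,u-9:u+10].astype(int);print(g.min(2)[9].tolist())
    z=P[v-9:v+10,u-9:u+10,2];
    mk=z>.0285; q=P[v-9:v+10,u-9:u+10][mk];print(mk.sum(),q.mean(0).round(4),np.ptp(q,axis=0).round(3))
E
```

```text
table z -0.0002683071259661496 -0.0004114725433573829
slab 5017 c [511.9  -4.9] size [160.1 190.2] ang 5.9 z 23.8 max 37.6
scraper 591 c [ 443.4 -329.1] size [ 27.4 118.8] ang 85.5 z 54.5 max 61.2
a 834 c [422.2 252.9] size [83.9 53.4] ang 15.2 z 70.1 max 81.4
b 793 c [631.8 202.8] size [53.6 84.4] ang 86.0 z 69.9 max 78.7
bowl 885 c [ 700.2 -349.9] size [105.5 108. ] ang 1.5 z 37.1 max 55.7
bottle 537 c [502.4 443.8] size [50.3 46.5] ang 8.5 z 82.1 max 123.7
sd 429 c [761.1  55.2] size [177.9  25.4] ang 1.5 z 21.9 max 31.3
y1 776 c [765.8 163. ] size [53.9 84. ] ang 38.2 z 69.7 max 78.5
[110, 108, 104, 101, 103, 119, 143, 153, 153, 152, 151, 146, 131, 115, 112, 111, 114, 111, 111]
49 [0.5252 0.0392 0.0745] [0.027 0.022 1.038]
[111, 106, 102, 103, 108, 130, 150, 158, 166, 185, 202, 200, 171, 152, 147, 156, 158, 160, 161]
55 [ 0.5292 -0.0033  0.0323] [0.027 0.027 0.009]
[163, 160, 156, 147, 146, 170, 204, 220, 222, 221, 223, 222, 206, 172, 153, 157, 160, 160, 161]
55 [ 0.5212 -0.0451  0.0696] [0.025 0.103 1.038]
```

View pics/crop.png

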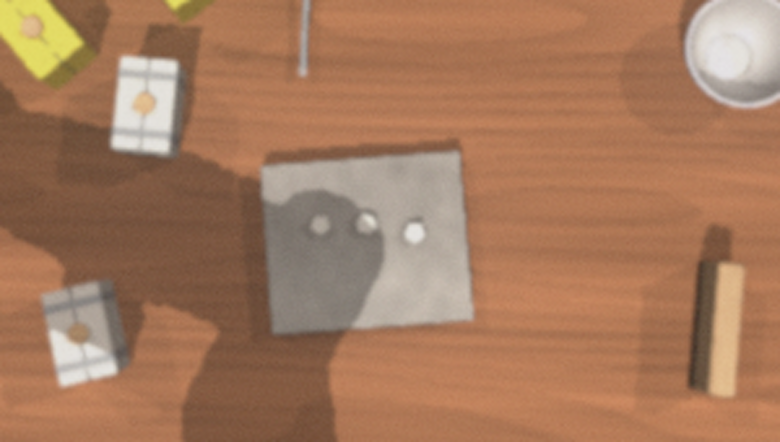

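Crop: both white banded moulds with plugs, three white chips on the slab, and the wood/black-rubber bar on the right are all confirmed.

```bash
cat >> h.py <<'E'
from scipy.spatial.transform import Rotation as R
def rel(*tg):
    """targets (x,y,z,yaw of tool x in deg), tool down -> shift in mm and turn in deg, tool axes"""
    s=get_state();q=s["orientation"];A=R.from_quat([q[1],q[2],q[3],q[0]]);p=s["tcp_pos"]
    print("t",round(s["clock"],2),"tcp",np.round(p,4),"yaw",np.round(np.degrees(np.arctan2(*A.as_matrix()[1::-1,0])),1),"gap",round(s["finger_gap"],4),"F",np.round(s["wrist_force"],2),"grip",round(s["grip_force"],1))
    for x,y,z,w in tg:
        c,n=np.cos(np.radians(w)),np.sin(np.radians(w))
        B=R.from_matrix([[c,n,0],[n,-c,0],[0,0,-1]])
        print(np.round(A.inv().apply(np.array([x,y,z])-p),4),np.round((A.inv()*B).as_rotvec(degrees=True),1))
E
python3 -c "
from h import *
rel((.45,.25,.25,175.5),(.49,-.05,.25,175.5),(.4434,-.329,.15,175.5))"
```

```text
t 0.1 tcp [0.1636 0.5508 0.2305] yaw 163.5 gap 0.0851 F [-1.29 -0.2   0.28] grip 0.0
[-0.3602 -0.2068 -0.0192] [ -0.1  -0.  -12. ]
[-0.484  -0.4829 -0.0188] [ -0.1  -0.  -12. ]
[-0.5188 -0.7635  0.0816] [ -0.1  -0.  -12. ]
```

Emit:
drive_tool --deltas '[[[0, -0.36, -0.207, -0.019, 0, 0, -12], [0, -0.36, -0.207, -0.019, 0, 0, -12], [0, -0.36, -0.207, -0.019, 0, 0, -12], [0, -0.36, -0.207, -0.019, 0, 0, -12], [0, -0.36, -0.207, -0.019, 0, 0, -12], [0, -0.36, -0.207, -0.019, 0, 0, -12], [0, -0.36, -0.207, -0.019, 0, 0, -12], [0, -0.484, -0.483, -0.019, 0, 0, -12], [0, -0.484, -0.483, -0.019, 0, 0, -12], [0, -0.484, -0.483, -0.019, 0, 0, -12], [0, -0.484, -0.483, -0.019, 0, 0, -12], [0, -0.484, -0.483, -0.019, 0, 0, -12]]]'

```text
clock: 1.6
tcp_pos: [0.49, -0.0519, 0.25]
orientation: [-0.0, 0.04, 0.999, 0.0]
wrist_force: [1.0, 0.1, 1.1]
finger_gap: 0.0856
grip_force: 0.0
```

```bash
python3 -c "
from h import *
rel((.4434,-.329,.12,175.5))"
```

```text
t 1.6 tcp [ 0.49   -0.0519  0.25  ] yaw 175.4 gap 0.0856 F [0.99 0.06 1.06] grip 0.0
[ 0.0241 -0.28    0.13  ] [ 0.  -0.  -0.1]
```

Emit:
drive_tool --deltas '[[[0, 0.024, -0.28, 0.13, 0, 0, 0], [0, 0.024, -0.28, 0.13, 0, 0, 0], [0, 0.024, -0.28, 0.13, 0, 0, 0], [0, 0.024, -0.28, 0.13, 0, 0, 0], [0, 0.024, -0.28, 0.13, 0, 0, 0], [0, 0.024, -0.28, 0.13, 0, 0, 0], [0, 0.024, -0.28, 0.13, 0, 0, 0]]]'

```text
clock: 2.48
tcp_pos: [0.4436, -0.3263, 0.1198]
orientation: [-0.001, 0.04, 0.999, 0.001]
wrist_force: [0.7, -0.0, 0.4]
finger_gap: 0.0856
grip_force: 0.0
```

```bash
python3 - <<'E'
from h import *
im,P,d=look("top")
np.save("top1.npy",P)
for i in range(2):
  im,P,d=look(("scene","top")[i])
  m=(np.abs(P[...,0]-.512)<.07)&(np.abs(P[...,1]+.005)<.085)&(P[...,2]>.0275)&(P[...,2]<.045)
  n,l,st,c=cv2.connectedComponentsWithStats(m.astype(np.uint8))
  for k in range(1,n):
    if st[k,4]>8:
      q=P[l==k];print("chip",i,st[k,4],q.mean(0).round(4),np.round(q.min(0),3),np.round(q.max(0),3))
  q=P[(np.abs(P[...,0]-.4434)<.09)&(np.abs(P[...,1]+.329)<.03)&(P[...,2]>.045)&(P[...,2]<.06)]
  if len(q)>20:print(i,len(q),cv2.minAreaRect((q[:,:2]*1000).astype(np.float32)))
rel((.4434,-.329,.028,175.5))
E
```

```text
chip 0 18 [0.5298 0.0374 0.0312] [0.52  0.03  0.028] [0.54  0.045 0.034]
chip 0 28 [ 0.525  -0.0507  0.0313] [ 0.505 -0.062  0.028] [ 0.534 -0.033  0.036]
chip 0 24 [ 0.5347 -0.0059  0.0321] [ 0.521 -0.015  0.029] [0.547 0.004 0.04 ]
0 191 ((447.85101318359375, -332.11474609375), (23.969905853271484, 122.73841857910156), 85.10243225097656)
chip 1 48 [0.5265 0.0393 0.0323] [0.517 0.029 0.028] [0.536 0.048 0.036]
chip 1 51 [ 0.5288 -0.0039  0.0316] [ 0.52  -0.013  0.028] [0.538 0.005 0.037]
chip 1 60 [ 0.522  -0.0488  0.0321] [ 0.51  -0.059  0.028] [ 0.532 -0.04   0.037]
1 426 ((443.2948913574219, -328.72222900390625), (27.060068130493164, 119.3148193359375), 84.60884094238281)
t 2.62 tcp [ 0.4447 -0.3257  0.121 ] yaw 175.6 gap 0.0853 F [-1.12 -0.11  0.59] grip 0.0
[ 0.0011 -0.0033  0.093 ] [-0.   0.   0.1]
```

Emit:
drive_tool --deltas '[[[0, 0.0, -0.003, 0.06, 0, 0, 0], [0, 0.0, -0.003, 0.093, 0, 0, 0], [0, 0.0, -0.003, 0.093, 0, 0, 0], [255, 0.0, -0.003, 0.093, 0, 0, 0], [255, 0.0, -0.003, 0.093, 0, 0, 0], [255, 0.0, -0.003, 0.093, 0, 0, 0], [255, 0.0, -0.003, 0.093, 0, 0, 0], [255, 0.0, -0.003, 0.093, 0, 0, 0], [255, 0.0, -0.003, 0.093, 0, 0, 0], [255, 0.0, -0.003, 0.093, 0, 0, 0]]]' --newtons 50

```text
clock: 3.88
tcp_pos: [0.4445, -0.3306, 0.0285]
orientation: [0.001, 0.04, 0.999, -0.001]
wrist_force: [-1.0, -0.1, 5.8]
finger_gap: 0.0236
grip_force: 49.9
```

```bash
python3 - <<'E'
from h import *
rel((.445,-.325,.15,175.5))
E
```

```text
t 3.88 tcp [ 0.4445 -0.3306  0.0285] yaw 175.4 gap 0.0236 F [-1.03 -0.12  5.85] grip 49.9
[-0.0003  0.0054 -0.1215] [-0.1  0.1 -0.1]
```

```bash
python3 - <<'E'
from h import *
rel((.445,-.330,.13,175.4),(.4723,-.0101,.13,95.9))
E
```

```text
t 3.88 tcp [ 0.4445 -0.3306  0.0285] yaw 175.4 gap 0.0236 F [-1.03 -0.12  5.85] grip 49.9
[-0.0006  0.0005 -0.1015] [-0.1  0.1  0. ]
[-0.0024  0.3215 -0.1019] [ 0.   0.1 79.5]
```

Emit:
drive_tool --deltas '[[[255, 0, 0, -0.04, 0, 0, 0], [255, 0, 0, -0.07, 0, 0, 0], [255, 0, 0, -0.1, 0, 0, 0], [255, -0.002, 0.322, -0.102, 0, 0, 79.5], [255, -0.002, 0.322, -0.102, 0, 0, 79.5], [255, -0.002, 0.322, -0.102, 0, 0, 79.5], [255, -0.002, 0.322, -0.102, 0, 0, 79.5], [255, -0.002, 0.322, -0.102, 0, 0, 79.5], [255, -0.002, 0.322, -0.102, 0, 0, 79.5], [255, -0.002, 0.322, -0.102, 0, 0, 79.5], [255, -0.002, 0.322, -0.102, 0, 0, 79.5], [255, -0.002, 0.322, -0.102, 0, 0, 79.5]]]'

```text
clock: 5.38
tcp_pos: [0.4711, -0.0088, 0.1293]
orientation: [-0.0, 0.669, 0.744, -0.0]
wrist_force: [0.2, 0.1, -1.8]
finger_gap: 0.0234
grip_force: 49.7
```

```bash
python3 - <<'E'
from h import *
im,P,d=look("scene");cv2.imwrite("pics/s2.png",cv2.resize(im[110:230,110:330,::-1],None,fx=3.5,fy=3.5,interpolation=cv2.INTER_CUBIC))
rel((.4723,-.0101,.054,95.9),(.6016,.0033,.054,95.9))
E
```

```text
t 5.42 tcp [ 0.4712 -0.009   0.1293] yaw 96.1 gap 0.0231 F [ 0.39 -0.07 -1.29] grip 49.7
[-0.0013  0.001   0.0753] [-0.  -0.   0.2]
[-0.0017  0.131   0.0752] [-0.  -0.   0.2]
```

View pics/s2.png

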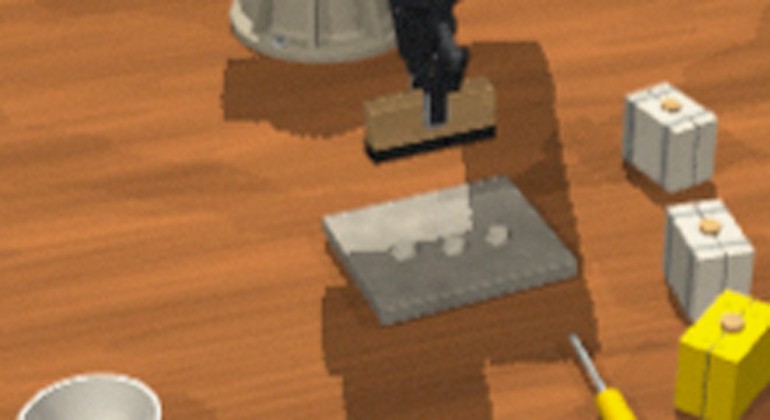

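The scraper (crop 430,120) is held level and parallel to the slab, behind the three chips (403,250), (453,243) and (497,235). Lowering and pushing.

Emit:
drive_tool --deltas '[[[255, -0.001, 0.001, 0.04, 0, 0, 0], [255, -0.001, 0.001, 0.066, 0, 0, 0], [255, -0.001, 0.001, 0.075, 0, 0, 0], [255, -0.001, 0.001, 0.075, 0, 0, 0]]]'

```text
clock: 5.92
tcp_pos: [0.4725, -0.01, 0.0544]
orientation: [-0.0, 0.669, 0.743, -0.0]
wrist_force: [0.4, -0.2, -0.4]
finger_gap: 0.0231
grip_force: 49.7
```

Emit:
drive_tool --deltas '[[[255, 0, 0.012, 0, 0, 0, 0], [255, 0, 0.024, 0, 0, 0, 0], [255, 0, 0.036, 0, 0, 0, 0], [255, 0, 0.048, 0, 0, 0, 0], [255, 0, 0.06, 0, 0, 0, 0], [255, 0, 0.072, 0, 0, 0, 0], [255, 0, 0.084, 0, 0, 0, 0], [255, 0, 0.096, 0, 0, 0, 0], [255, 0, 0.108, 0, 0, 0, 0], [255, 0, 0.12, 0, 0, 0, 0], [255, 0, 0.13, 0, 0, 0, 0], [255, 0, 0.13, 0, 0, 0, 0]]]'

```text
clock: 7.42
tcp_pos: [0.6027, 0.0037, 0.0542]
orientation: [0.0, 0.669, 0.743, 0.0]
wrist_force: [0.3, -0.3, -1.1]
finger_gap: 0.0236
grip_force: 49.7
```

```bash
python3 - <<'E'
from h import *
im,P,d=look("scene");cv2.imwrite("pics/s3.png",cv2.resize(im[110:230,170:330,::-1],None,fx=4,fy=4,interpolation=cv2.INTER_CUBIC))
rel((.6016,.0033,.054,95.9))
E
```

```text
t 7.47 tcp [0.6019 0.0037 0.0541] yaw 96.0 gap 0.0235 F [ 0.29 -0.6  -1.56] grip 49.7
[-0.0003 -0.0003  0.0001] [-0.  -0.   0.1]
```

View pics/s3.png

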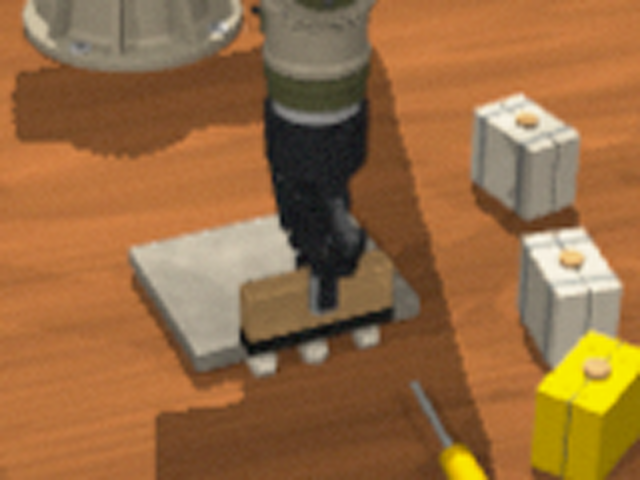

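The chips (262,362), (315,350) and (368,335) are at or over the far edge. I'll push 20 mm farther and check their heights.

Emit:
drive_tool --deltas '[[[255, 0, 0.01, 0, 0, 0, 0], [255, 0, 0.02, 0, 0, 0, 0], [255, 0, 0.025, 0, 0, 0, 0], [255, 0, 0.025, 0, 0, 0, 0]]]'

```text
clock: 7.98
tcp_pos: [0.6271, 0.0062, 0.0542]
orientation: [0.0, 0.669, 0.743, 0.0]
wrist_force: [-0.3, 0.3, -1.3]
finger_gap: 0.023
grip_force: 49.7
```

```bash
python3 - <<'E'
from h import *
im,P,d=look("scene")
w=im.min(2)>135
m=w&(P[...,0]>.57)&(P[...,0]<.72)&(np.abs(P[...,1])<.1)&(P[...,2]<.05)
n,l,st,c=cv2.connectedComponentsWithStats(m.astype(np.uint8))
for k in range(1,n):
    if st[k,4]>3:
      q=P[l==k];print("chip",st[k,4],c[k].round(),q.mean(0).round(4),np.round(q.min(0),3),np.round(q.max(0),3))
rel((.44,-.22,.15,175.4))
E
```

```text
chip 70 [224. 194.] [ 0.5833 -0.0711  0.0239] [ 0.57  -0.092  0.019] [ 0.601 -0.047  0.029]
t 8.03 tcp [0.6266 0.0062 0.0541] yaw 96.0 gap 0.0233 F [ 0.55 -0.2  -1.11] grip 49.7
[-0.2056 -0.2091 -0.0958] [ -0.   -0.  -79.4]
```

Emit:
drive_tool --deltas '[[[255, 0, 0, -0.05, 0, 0, 0], [255, -0.04, -0.06, -0.1, 0, 0, 0], [255, -0.07, -0.11, -0.1, 0, 0, -10], [255, -0.1, -0.16, -0.1, 0, 0, -20], [255, -0.1, -0.16, -0.1, 0, 0, -20]]]'

```text
clock: 8.65
tcp_pos: [0.4746, -0.111, 0.1546]
orientation: [-0.0, 0.531, 0.847, -0.0]
wrist_force: [0.0, 0.4, -1.6]
finger_gap: 0.0232
grip_force: 49.9
```

```bash
python3 - <<'E'
from h import *
im,P,d=look("scene")
cv2.imwrite("pics/s4.png",cv2.resize(im[110:240,170:330,::-1],None,fx=4,fy=4,interpolation=cv2.INTER_CUBIC))
m=(P[...,0]>.585)&(P[...,0]<.74)&(np.abs(P[...,1])<.12)&(P[...,2]<.05)&(P[...,2]>.005)
n,l,st,c=cv2.connectedComponentsWithStats(m.astype(np.uint8))
for k in range(1,n):
    if st[k,4]>5:
      q=P[l==k];print("chip",st[k,4],c[k].round(),q.mean(0).round(4),np.round(q.min(0),3),np.round(q.max(0),3))
rel((.44,-.22,.13,175.4))
E
```

```text
chip 373 [241. 195.] [ 0.5973 -0.019   0.0168] [ 0.585 -0.095  0.005] [0.622 0.079 0.03 ]
chip 29 [277. 212.] [0.708  0.0569 0.0146] [0.675 0.054 0.01 ] [0.739 0.06  0.018]
t 8.7 tcp [ 0.475  -0.1112  0.1547] yaw 115.7 gap 0.0233 F [-0.97  0.11 -1.  ] grip 49.9
[-0.0828 -0.0788  0.0248] [ -0.1  -0.  -59.7]
```

View pics/s4.png

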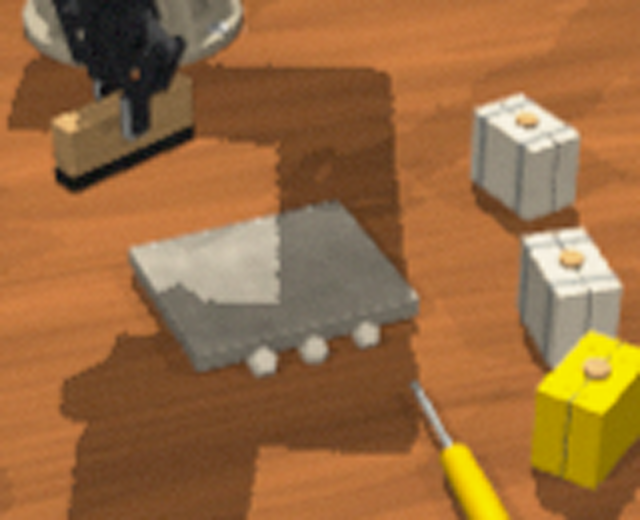

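The three chips lie against the far slab edge, at crop (262,362), (315,350) and (368,335). I'll check their heights before releasing the scraper.

```bash
python3 - <<'E'
from h import *
for n in("scene","top"):
    im,P,d=look(n)
    if n=="scene": pts=[(235,200),(248,197),(262,193)]
    else:
        print(n); m=(P[...,0]>.59)&(P[...,0]<.64)&(np.abs(P[...,1])<.09)&(P[...,2]>.005)
        v,u=np.where(m); 
        for y in(-.04,.002,.045):
            s=m&(np.abs(P[...,1]-y)<.014);q=P[s];i=np.argsort(q[:,0]);print(q[i].round(3).tolist())
        break
    for u,v in pts:
        q=P[v-6:v+7,u]; print((q*1000).round().astype(int).tolist())
E
```

```text
[[593, -39, 22], [597, -40, 21], [598, -41, 19], [605, -43, 20], [609, -44, 20], [605, -43, 12], [617, -46, 18], [615, -46, 13], [617, -46, 11], [616, -46, 5], [615, -46, 1], [621, -47, 2], [621, -48, -2]]
[[595, 2, 26], [592, 3, 20], [591, 4, 15], [595, 3, 14], [601, 1, 15], [603, 0, 13], [604, 0, 10], [614, -4, 14], [609, -2, 6], [611, -2, 4], [614, -3, 2], [616, -4, 0], [617, -4, -3]]
[[582, 53, 22], [589, 51, 23], [592, 50, 22], [590, 51, 16], [598, 48, 18], [602, 46, 17], [600, 47, 12], [606, 45, 13], [608, 45, 10], [602, 47, 2], [608, 45, 2], [610, 44, 1], [616, 42, 1]]
top
[[0.59, -0.026, 0.022], [0.59, -0.031, 0.024], [0.591, -0.039, 0.024], [0.591, -0.029, 0.02], [0.591, -0.036, 0.023], [0.591, -0.048, 0.027], [0.591, -0.034, 0.021], [0.591, -0.044, 0.024], [0.591, -0.041, 0.023], [0.591, -0.046, 0.022], [0.591, -0.051, 0.023], [0.591, -0.054, 0.023], [0.592, -0.031, 0.028], [0.593, -0.026, 0.025], [0.593, -0.029, 0.024], [0.593, -0.043, 0.027], [0.593, -0.039, 0.025], [0.593, -0.034, 0.023], [0.593, -0.036, 0.023], [0.593, -0.041, 0.023], [0.593, -0.046, 0.024], [0.593, -0.
[... 3379 characters left out ...]
 0.055, 0.013], [0.596, 0.05, 0.015], [0.596, 0.043, 0.016], [0.597, 0.04, 0.015], [0.597, 0.038, 0.013], [0.598, 0.055, 0.019], [0.599, 0.05, 0.017], [0.599, 0.045, 0.019], [0.599, 0.048, 0.017], [0.599, 0.053, 0.014], [0.599, 0.043, 0.017], [0.599, 0.038, 0.016], [0.599, 0.04, 0.015], [0.601, 0.048, 0.017], [0.601, 0.043, 0.018], [0.601, 0.056, 0.014], [0.601, 0.053, 0.014], [0.601, 0.051, 0.015], [0.601, 0.046, 0.015], [0.602, 0.041, 0.015], [0.604, 0.053, 0.011], [0.604, 0.051, 0.012], [0.604, 0.046, 0.013], [0.604, 0.043, 0.012], [0.604, 0.041, 0.013], [0.604, 0.048, 0.01], [0.607, 0.053, 0.009], [0.607, 0.051, 0.009], [0.607, 0.048, 0.007], [0.607, 0.046, 0.008], [0.607, 0.043, 0.006]]
```

Chip tops average about 15 mm, leaning on the slab edge, so their undersides are at about 8 mm: all off the slab. Putting the scraper down.

```bash
python3 - <<'E'
from h import *
rel((.44,-.25,.12,175.4),(.44,-.25,.029,175.4))
E
```

```text
t 8.8 tcp [ 0.478  -0.1101  0.1547] yaw 115.8 gap 0.0228 F [-0.8   0.42 -1.39] grip 49.9
[-0.1093 -0.0952  0.0346] [  0.    0.1 -59.6]
[-0.1092 -0.0953  0.1256] [  0.    0.1 -59.6]
```

Emit:
drive_tool --deltas '[[[255, -0.109, -0.095, 0.035, 0, 0, -59.6], [255, -0.109, -0.095, 0.035, 0, 0, -59.6], [255, -0.109, -0.095, 0.035, 0, 0, -59.6], [255, -0.109, -0.095, 0.035, 0, 0, -59.6], [255, -0.109, -0.095, 0.035, 0, 0, -59.6], [255, -0.109, -0.095, 0.035, 0, 0, -59.6], [255, -0.109, -0.095, 0.035, 0, 0, -59.6], [255, -0.109, -0.095, 0.08, 0, 0, -59.6], [255, -0.109, -0.095, 0.115, 0, 0, -59.6], [255, -0.109, -0.095, 0.121, 0, 0, -59.6], [255, -0.109, -0.095, 0.124, 0, 0, -59.6], [255, -0.109, -0.095, 0.125, 0, 0, -59.6]]]'

```text
clock: 10.3
tcp_pos: [0.4413, -0.2501, 0.0304]
orientation: [0.001, 0.039, 0.999, -0.001]
wrist_force: [-0.1, -0.4, 0.2]
finger_gap: 0.0232
grip_force: 50.0
```

```bash
python3 - <<'E'
from h import *
rel((.44,-.25,.029,175.4))
E
```

```text
t 10.3 tcp [ 0.4413 -0.2501  0.0304] yaw 175.5 gap 0.0232 F [-0.06 -0.43  0.16] grip 50.0
[0.0013 0.     0.0014] [-0.1  0.1  0.1]
```

Emit:
drive_tool --deltas '[[[255, 0, 0, 0.001, 0, 0, 0], [255, 0, 0, 0.001, 0, 0, 0], [0, 0, 0, 0.001, 0, 0, 0], [0, 0, 0, 0.001, 0, 0, 0], [0, 0, 0, 0.001, 0, 0, 0], [0, 0, 0, 0.001, 0, 0, 0], [0, 0, 0, 0.001, 0, 0, 0], [0, 0, 0, 0.001, 0, 0, 0], [0, 0, 0, -0.04, 0, 0, 0], [0, 0, 0, -0.09, 0, 0, 0], [0, 0, 0, -0.14, 0, 0, 0], [0, 0, 0, -0.19, 0, 0, 0]]]'

```text
clock: 11.8
tcp_pos: [0.4399, -0.2493, 0.2209]
orientation: [0.0, 0.039, 0.999, 0.0]
wrist_force: [-0.0, -0.4, -0.3]
finger_gap: 0.0853
grip_force: 0.0
```

```bash
python3 - <<'E'
from h import *
im,P,d=look("scene")
q=P[(np.abs(P[...,0]-.44)<.09)&(np.abs(P[...,1]+.25)<.03)&(P[...,2]>.035)&(P[...,2]<.07)]
print(len(q),cv2.minAreaRect((q[:,:2]*1000).astype(np.float32)),np.percentile(q[:,2],[5,50,95]))
print(np.degrees(get_state()["joint_pos"][[0,5]]))
rel((.45,0,.22,175),(.632,.203,.2,176))
E
```

```text
198 ((443.57769775390625, -251.3427734375), (23.61197280883789, 127.77009582519531), 85.19142150878906) [0.04017371 0.05342859 0.05697088]
[-38.63778974 -34.19636603]
t 11.85 tcp [ 0.4424 -0.2512  0.2278] yaw 175.6 gap 0.0854 F [ 2.5  -1.39  4.39] grip 0.0
[0.0119 0.251  0.0063] [-0.3  0.5  0.6]
[-0.1537  0.4676  0.0265] [-0.3  0.5 -0.4]
```

Scraper is standing on the bench at (0.443,-0.251). Next, mould A.

```bash
python3 - <<'E'
from h import *
P=np.load("top1.npy")
# clearance for B: points in finger boxes (finger region along closing dir 86 deg)
for nm,c,w in(("A",(.4222,.2529),15.2),("B",(.6318,.2028),-4.)):
    a=np.radians(w);U=np.array([np.cos(a),np.sin(a)]);V=np.array([-U[1],U[0]])
    q=P[(P[...,2]>.03)&(P[...,2]<.12)];dq=q[:,:2]-c;u=dq@U;v=dq@V
    m=(np.abs(u)<.1)&(np.abs(v)<.1)&~((np.abs(u)<.047)&(np.abs(v)<.032))
    m&=(np.abs(u)<.025)
    print(nm,m.sum(),np.sort(np.abs(v[m]))[:5],v[m][:5])
rel((.45,0,.22,185),(.4222,.2529,.15,195.2))
E
```

```text
A 0 [] []
B 45 [0.08664623 0.08790963 0.08806228 0.08809919 0.08824701] [0.09970952 0.09746456 0.09511946 0.08919723 0.08790963]
t 11.85 tcp [ 0.4424 -0.2512  0.2278] yaw 175.6 gap 0.0854 F [ 2.5  -1.39  4.39] grip 0.0
[0.0119 0.251  0.0063] [-0.4  0.5 -9.4]
[0.0598 0.5014 0.0745] [ -0.4   0.4 -19.6]
```

Emit:
drive_tool --deltas '[[[0, 0.012, 0.251, 0, 0, 0, -10], [0, 0.012, 0.251, 0, 0, 0, -10], [0, 0.012, 0.251, 0, 0, 0, -10], [0, 0.012, 0.251, 0, 0, 0, -10], [0, 0.06, 0.501, 0.03, 0, 0, -19.6], [0, 0.06, 0.501, 0.03, 0, 0, -19.6], [0, 0.06, 0.501, 0.068, 0, 0, -19.6], [0, 0.06, 0.501, 0.068, 0, 0, -19.6], [0, 0.06, 0.501, 0.068, 0, 0, -19.6], [0, 0.06, 0.501, 0.068, 0, 0, -19.6], [0, 0.06, 0.501, 0.068, 0, 0, -19.6]]]'

```text
clock: 13.22
tcp_pos: [0.4197, 0.2537, 0.1518]
orientation: [0.0, -0.131, 0.991, -0.0]
wrist_force: [0.2, -0.4, 0.1]
finger_gap: 0.0853
grip_force: 0.0
```

```bash
python3 - <<'E'
from h import *
im,P,d=look("top")
f=[]
for i in range(6): read_camera("top"); f.append(get_state()["wrist_force"])
print("F0",np.mean(f,0),np.std(f,0))
rel((.4222,.2529,.03,195.2))
E
```

```text
F0 [ 0.28704601 -0.0600426  -0.07848468] [0.60714667 0.53862453 0.20558847]
t 13.57 tcp [0.4196 0.2541 0.1516] yaw -164.9 gap 0.0855 F [-0.95  0.01 -0.41] grip 0.0
[-0.0022 -0.0018  0.1216] [ 0.   0.  -0.1]
```

Emit:
drive_tool --deltas '[[[0, -0.002, -0.002, 0.05, 0, 0, 0], [0, -0.002, -0.002, 0.1, 0, 0, 0], [0, -0.002, -0.002, 0.122, 0, 0, 0], [0, -0.002, -0.002, 0.122, 0, 0, 0], [255, -0.002, -0.002, 0.122, 0, 0, 0], [255, -0.002, -0.002, 0.122, 0, 0, 0], [255, -0.002, -0.002, 0.122, 0, 0, 0], [255, -0.002, -0.002, 0.122, 0, 0, 0], [255, -0.002, -0.002, 0.122, 0, 0, 0]]]' --newtons 60

```text
clock: 14.7
tcp_pos: [0.4231, 0.2537, 0.031]
orientation: [0.002, -0.132, 0.991, 0.0]
wrist_force: [0.5, -2.3, 7.5]
finger_gap: 0.0511
grip_force: 64.2
```

Emit:
drive_tool --deltas '[[[255, 0, 0, -0.01, 0, 0, 0], [255, 0, 0, -0.025, 0, 0, 0], [255, 0, 0, -0.04, 0, 0, 0], [255, 0, 0, -0.05, 0, 0, 0], [255, 0, 0, -0.05, 0, 0, 0], [255, 0, 0, -0.05, 0, 0, 0], [255, 0, 0, -0.05, 0, 0, 0]]]'

```text
clock: 15.58
tcp_pos: [0.4211, 0.2531, 0.0787]
orientation: [-0.001, -0.132, 0.991, -0.0]
wrist_force: [0.4, -0.3, -3.9]
finger_gap: 0.0514
grip_force: 63.5
```

```bash
python3 - <<'E'
from h import *
f=[]
for i in range(10): read_camera("top"); f.append(get_state()["wrist_force"])
print("F",np.mean(f,0),np.std(f,0))
rel((.4222,.2529,.03,195.2))
E
```

```text
F [-0.10295578 -0.27270244 -4.44116241] [0.39266094 0.44579725 0.5274328 ]
t 16.07 tcp [0.4216 0.2533 0.0793] yaw -164.9 gap 0.0513 F [-0.4  -0.97 -4.89] grip 63.5
[-0.0004 -0.0005  0.0493] [ 0.   0.  -0.1]
```

A weighs about 4.4 N, probably the heavier one. I'll set it back and weigh B.

Emit:
drive_tool --deltas '[[[255, 0, 0, 0.02, 0, 0, 0], [255, 0, 0, 0.04, 0, 0, 0], [255, 0, 0, 0.047, 0, 0, 0], [255, 0, 0, 0.0495, 0, 0, 0], [255, 0, 0, 0.0495, 0, 0, 0], [0, 0, 0, 0.0495, 0, 0, 0], [0, 0, 0, 0.0495, 0, 0, 0], [0, 0, 0, 0.0495, 0, 0, 0], [0, 0, 0, 0.0495, 0, 0, 0], [0, 0, 0, 0.0495, 0, 0, 0], [0, 0, 0, 0.01, 0, 0, 0], [0, 0, 0, -0.05, 0, 0, 0]]]'

```text
clock: 17.58
tcp_pos: [0.4199, 0.2526, 0.1286]
orientation: [-0.002, -0.132, 0.991, -0.001]
wrist_force: [0.8, -0.3, -1.0]
finger_gap: 0.0855
grip_force: 0.0
```

Emit:
drive_tool --deltas '[[[0, 0, 0, -0.05, 0, 0, 0], [0, 0, 0, -0.05, 0, 0, 0]]]'

```text
clock: 17.82
tcp_pos: [0.4244, 0.2544, 0.1837]
orientation: [0.004, -0.132, 0.991, 0.001]
wrist_force: [0.8, 0.3, -1.1]
finger_gap: 0.0855
grip_force: 0.0
```

```bash
python3 - <<'E'
from h import *
im,P,d=look("scene")
cv2.imwrite("pics/s5.png",cv2.resize(im[110:250,220:380,::-1],None,fx=4,fy=4,interpolation=cv2.INTER_CUBIC))
rel((.632,.203,.17,176),(.632,.203,.03,176))
E
```

```text
t 17.88 tcp [0.423  0.2539 0.1812] yaw -164.8 gap 0.0852 F [ 0.04 -0.14 -0.51] grip 0.0
[-0.1884 -0.1037  0.012 ] [ 0.1  0.3 19.2]
[-0.1877 -0.1038  0.152 ] [ 0.1  0.3 19.2]
```

View pics/s5.png

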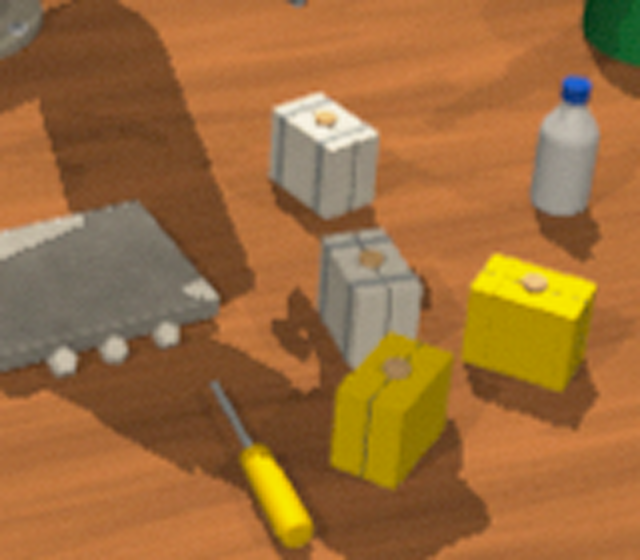

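Mould A (325,155) stands upright again, B (370,300) is untouched, and the chips are still at the slab edge. On to B.

Emit:
drive_tool --deltas '[[[0, -0.188, -0.104, 0.01, 0, 0, 19.2], [0, -0.188, -0.104, 0.01, 0, 0, 19.2], [0, -0.188, -0.104, 0.01, 0, 0, 19.2], [0, -0.188, -0.104, 0.01, 0, 0, 19.2], [0, -0.188, -0.104, 0.01, 0, 0, 19.2], [0, -0.188, -0.104, 0.01, 0, 0, 19.2], [0, -0.188, -0.104, 0.01, 0, 0, 19.2]]]'

```text
clock: 18.75
tcp_pos: [0.6288, 0.2026, 0.1693]
orientation: [-0.001, 0.035, 0.999, -0.0]
wrist_force: [-0.5, -0.6, 0.6]
finger_gap: 0.0852
grip_force: 0.0
```

```bash
python3 - <<'E'
from h import *
f=[]
for i in range(6): read_camera("top"); f.append(get_state()["wrist_force"])
print("F0",np.mean(f,0),np.std(f,0))
rel((.632,.203,.03,176))
E
```

```text
F0 [-0.14578175 -0.2216645  -0.03654033] [0.49513385 0.28430832 0.41514561]
t 19.05 tcp [0.63   0.2024 0.1698] yaw 176.0 gap 0.0855 F [ 0.09 -0.36 -0.43] grip 0.0
[-0.0019  0.0007  0.1398] [ 0.  0. -0.]
```

Emit:
drive_tool --deltas '[[[0, -0.002, 0, 0.05, 0, 0, 0], [0, -0.002, 0, 0.1, 0, 0, 0], [0, -0.002, 0, 0.14, 0, 0, 0], [0, -0.002, 0, 0.14, 0, 0, 0], [255, -0.002, 0, 0.14, 0, 0, 0], [255, -0.002, 0, 0.14, 0, 0, 0], [255, -0.002, 0, 0.14, 0, 0, 0], [255, -0.002, 0, 0.14, 0, 0, 0], [255, -0.002, 0, 0.14, 0, 0, 0]]]' --newtons 60

```text
clock: 20.18
tcp_pos: [0.6345, 0.2024, 0.0323]
orientation: [0.003, 0.035, 0.999, 0.001]
wrist_force: [0.7, 0.6, 7.4]
finger_gap: 0.0516
grip_force: 64.3
```

Emit:
drive_tool --deltas '[[[255, 0, 0, -0.01, 0, 0, 0], [255, 0, 0, -0.025, 0, 0, 0], [255, 0, 0, -0.04, 0, 0, 0], [255, 0, 0, -0.05, 0, 0, 0], [255, 0, 0, -0.05, 0, 0, 0], [255, 0, 0, -0.05, 0, 0, 0], [255, 0, 0, -0.05, 0, 0, 0]]]'

```text
clock: 21.05
tcp_pos: [0.6317, 0.2018, 0.0785]
orientation: [-0.001, 0.035, 0.999, -0.0]
wrist_force: [-0.4, -0.1, -3.3]
finger_gap: 0.0513
grip_force: 63.3
```

```bash
python3 - <<'E'
from h import *
f=[]
for i in range(10): read_camera("top"); f.append(get_state()["wrist_force"])
print("F",np.mean(f,0),np.std(f,0))
rel((.632,.203,.03,176))
E
```

```text
F [ 0.05510675 -0.30401875 -2.59482349] [0.30088746 0.50832267 0.29984174]
t 21.55 tcp [0.6323 0.2019 0.0793] yaw 176.0 gap 0.0517 F [-0.22  0.63 -2.66] grip 63.3
[0.0004 0.0011 0.0493] [ 0.  0. -0.]
```

B weighs about 2.6 N and A about 4.4 N, so A is the heavier. Setting B back.

Emit:
drive_tool --deltas '[[[255, 0, 0, 0.02, 0, 0, 0], [255, 0, 0, 0.04, 0, 0, 0], [255, 0, 0, 0.047, 0, 0, 0], [255, 0, 0, 0.0495, 0, 0, 0], [255, 0, 0, 0.0495, 0, 0, 0], [0, 0, 0, 0.0495, 0, 0, 0], [0, 0, 0, 0.0495, 0, 0, 0], [0, 0, 0, 0.0495, 0, 0, 0], [0, 0, 0, 0.0495, 0, 0, 0], [0, 0, 0, 0.0495, 0, 0, 0], [0, 0, 0, 0.01, 0, 0, 0], [0, 0, 0, -0.05, 0, 0, 0]]]'

```text
clock: 23.05
tcp_pos: [0.6304, 0.2015, 0.1277]
orientation: [-0.003, 0.035, 0.999, -0.001]
wrist_force: [2.3, 0.7, 0.4]
finger_gap: 0.0855
grip_force: 0.0
```

Emit:
drive_tool --deltas '[[[0, 0, 0, -0.05, 0, 0, 0], [0, 0, 0, -0.05, 0, 0, 0]]]'

```text
clock: 23.3
tcp_pos: [0.6352, 0.2025, 0.1851]
orientation: [0.005, 0.035, 0.999, 0.001]
wrist_force: [0.5, -0.4, -0.5]
finger_gap: 0.0853
grip_force: 0.0
```

```bash
python3 - <<'E'
from h import *
im,P,d=look("scene")
cv2.imwrite("pics/s6.png",cv2.resize(im[110:250,220:380,::-1],None,fx=4,fy=4,interpolation=cv2.INTER_CUBIC))
rel((.422,.2532,.17,195.2),(.422,.2532,.03,195.2))
E
```

```text
t 23.35 tcp [0.6338 0.2022 0.1819] yaw 176.0 gap 0.0857 F [-0.71 -1.12  0.02] grip 0.0
[0.2149 0.0359 0.0109] [  0.    0.3 -19.2]
[0.2156 0.0357 0.1509] [  0.    0.3 -19.2]
```

View pics/s6.png

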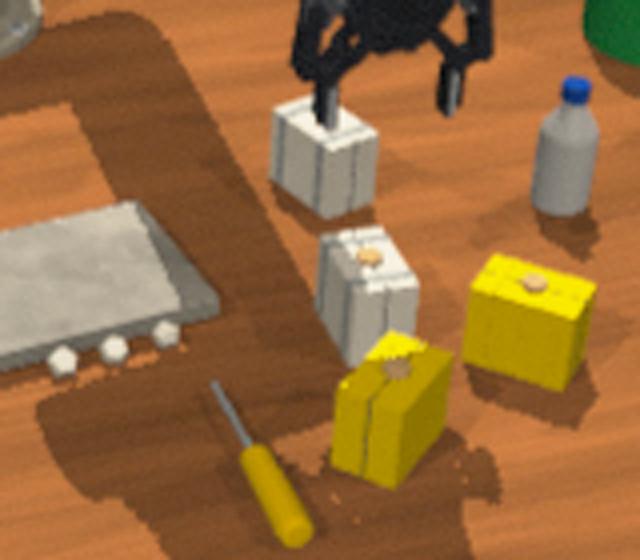

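Mould B (368,300) stands upright and A (325,155) is in place. Picking up A.

Emit:
drive_tool --deltas '[[[0, 0.213, 0.036, 0.009, 0, 0, -19.2], [0, 0.213, 0.036, 0.009, 0, 0, -19.2], [0, 0.213, 0.036, 0.009, 0, 0, -19.2], [0, 0.213, 0.036, 0.009, 0, 0, -19.2], [0, 0.213, 0.036, 0.009, 0, 0, -19.2], [0, 0.213, 0.036, 0.009, 0, 0, -19.2], [0, 0.213, 0.036, 0.009, 0, 0, -19.2]]]'

```text
clock: 24.22
tcp_pos: [0.4235, 0.2526, 0.1699]
orientation: [-0.0, -0.131, 0.991, -0.0]
wrist_force: [-0.2, -0.1, 0.5]
finger_gap: 0.0854
grip_force: 0.0
```

```bash
python3 - <<'E'
from h import *
rel((.422,.2532,.03,195.2))
E
```

```text
t 24.23 tcp [0.4235 0.2526 0.1699] yaw -164.9 gap 0.0854 F [-0.18 -0.1   0.54] grip 0.0
[0.0012 0.001  0.1399] [-0.  -0.  -0.1]
```

Emit:
drive_tool --deltas '[[[0, 0.001, 0.001, 0.05, 0, 0, 0], [0, 0.001, 0.001, 0.1, 0, 0, 0], [0, 0.001, 0.001, 0.14, 0, 0, 0], [0, 0.001, 0.001, 0.14, 0, 0, 0], [255, 0.001, 0.001, 0.14, 0, 0, 0], [255, 0.001, 0.001, 0.14, 0, 0, 0], [255, 0.001, 0.001, 0.14, 0, 0, 0], [255, 0.001, 0.001, 0.14, 0, 0, 0], [255, 0.001, 0.001, 0.14, 0, 0, 0], [255, 0.001, 0.001, 0.12, 0, 0, 0], [255, 0.001, 0.001, 0.07, 0, 0, 0], [255, 0.001, 0.001, 0.02, 0, 0, 0]]]' --newtons 70

```text
clock: 25.72
tcp_pos: [0.4201, 0.2533, 0.1513]
orientation: [-0.001, -0.132, 0.991, -0.0]
wrist_force: [1.5, 1.4, -5.2]
finger_gap: 0.051
grip_force: 74.8
```

```bash
python3 - <<'E'
from h import *
rel((.512,-.005,.15,195.2))
E
```

```text
t 25.73 tcp [0.4201 0.2533 0.1513] yaw -164.8 gap 0.051 F [ 1.52  1.36 -5.15] grip 74.8
[-0.0212 -0.2734  0.0012] [ 0.  -0.1 -0. ]
```

Emit:
drive_tool --deltas '[[[255, -0.002, -0.03, 0.001, 0, 0, 0], [255, -0.006, -0.08, 0.001, 0, 0, 0], [255, -0.01, -0.13, 0.001, 0, 0, 0], [255, -0.014, -0.18, 0.001, 0, 0, 0], [255, -0.018, -0.23, 0.001, 0, 0, 0], [255, -0.02, -0.26, 0.001, 0, 0, 0], [255, -0.02, -0.272, 0.001, 0, 0, 0], [255, -0.02, -0.272, 0.001, 0, 0, 0], [255, -0.02, -0.272, 0.001, 0, 0, 0], [255, -0.02, -0.272, 0.001, 0, 0, 0], [255, -0.02, -0.272, 0.001, 0, 0, 0], [255, -0.02, -0.272, 0.001, 0, 0, 0]]]'

```text
clock: 27.22
tcp_pos: [0.5114, -0.0033, 0.1494]
orientation: [0.0, -0.132, 0.991, 0.0]
wrist_force: [0.1, -0.2, -4.2]
finger_gap: 0.0514
grip_force: 76.5
```

```bash
python3 - <<'E'
from h import *
im,P,d=look("scene")
cv2.imwrite("pics/s7.png",cv2.resize(im[90:250,110:380,::-1],None,fx=2.9,fy=2.9,interpolation=cv2.INTER_CUBIC))
rel((.512,-.005,.15,195.2))
E
```

```text
t 27.27 tcp [ 0.5115 -0.0034  0.1493] yaw -164.8 gap 0.0514 F [ 0.54  0.36 -4.7 ] grip 76.5
[-0.0001 -0.0017 -0.0007] [ 0.  0. -0.]
```

View pics/s7.png

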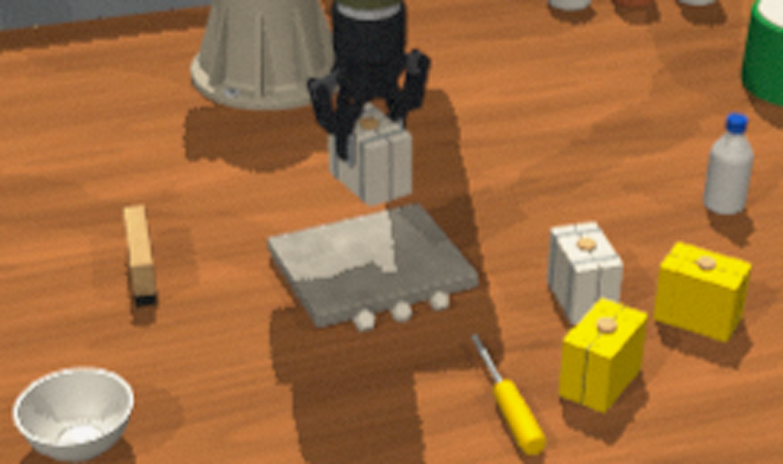

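Mould A (370,160) is held upright over the slab. B (585,270) and the scraper (140,255) are standing on the bench, and the chips are off the slab. Handing in.

```bash
python3 -c "
from workcell import *
print(hand_in())"
```

```text
the job is handed in; nothing more can be done
None
```

Job handed in at about 27 s of the 72 s allowed, though `hand_in()` gave no verdict: the chips were pushed off with the scraper, the scraper is back on the bench, the lighter mould B (about 2.6 N) stands upright, and the heavier mould A (about 4.4 N) is held upright about 95 mm above the middle of the slab.

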